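# Fasten the analyser cover with a push rivet

## Robot

A 6-joint arm with a two-finger parallel gripper is mounted at the origin on the work surface. World frame = base frame: x ahead of the robot, y to its left, z up, the work surface at z = 0. Lengths are in m, angles in rad, forces in N, time in s.
With the tool pointing down it reaches from about 0.35 to 0.775 m from the base axis. Payload 5.5 kg.
Tool frame: the origin (TCP) lies on the centre line of the jaws, within the pads' length; the fingertips stand 22 mm ahead of it and the grasp point (between the pads) lies 3 mm ahead of it; z points along the fingers, y is the line along which they close (so a half turn about z gives the same grasp; the last joint's range is limited). The gripper opens to 85 mm and grips with 20 to 120 N. Pads are 22 mm wide; open, the fingers measure 114 mm over their backs; the gripper's body (76 mm by 85 mm) begins 54 mm behind the grasp point. The pads swing forward as they close: fully open they stand 13 mm farther back than shut.
Start: joints at [-1.365, 0.313, 0.046, 1.304, 0, 1.431], TCP at [0.195, -0.541, 0.253] pointing down, gripper open.
Joint ranges: [-2.76, 2.76], [-0.86, 1.69], [-1.03, 1.26], [-2.2, 2.34], [-1.47, 1.5], [-3.14, 3.14]. Speed limits (rad/s): [2.57, 2.57, 3.14, 3.14, 3.14, 3.14].

## Interface

Orientations are given as a unit quaternion [w, x, y, z].
In Python, from station import env, read_camera, camera_model, search_frame, outline_of gives the robot as it stands.
- The arm moves only by the tool drive_tool, never from a script. Its argument "moves" is one flat list of numbers, 7 for each row, row after row: the shift along the tool's x, y, z in cm, then the turn, a rotation vector about the tool's x, y, z in rad, then the closure, from 0 (fully open) to 1 (shut). In form: [x, y, z, wx, wy, wz, claw, x, y, z, wx, wy, wz, claw, ...]. A call has 1 to 8 rows; each row shifts and turns the commanded pose from where the row before left it, along the tool's axes as they then stand; what a row does not reach is not made up. A row lasts 1/8 s, in which the tool goes at most 62.5 mm and 10.7 degrees, less where a joint would pass 70% of its speed; a pose out of reach is approached as far as the arm can. A call with a gripper value outside its range is refused whole. The fingers move at their own pace and stop on an object; the grip force is fixed at half the most. Time passes only in rows, so rows that do not move let the fingers close. It gives the time, the measured TCP pose, the force, the opening and the grip force at its end, in the units of the state.
- env.get_obs(): the state, without advancing time (a new reading comes with each control period).
- read_camera(name): name is "scene" or "top" or "wrist"; returns the picture (480x640x3 uint8, red, green, blue); there is no depth.
- camera_model(name): a dict with "fx", "fy", "cx", "cy" (pixels), "k1" (the pictures are not rectified: a ray, as slopes to the right and down, at radius r is drawn at 1 + k1 r^2 times it, then the intrinsics apply), "world_to_cam" (4x4, takes a point from world to camera coordinates). Camera axes: x right, y down, z forward; pixel columns grow to the right and rows downward; lengths in m; the calibration is good to about 2 mm. A picture is of the moment at which its call begins: read the wrist's pose just before it. camera_model takes no time and is no camera call; for the wrist camera it gives the pose at the moment of the call.
- env.job_done(): hands the job in; it is judged then, once.
Trained networks look in the newest picture that a camera, given by its name, has taken for a name from the list of things; names that differ only in an ending like _2 or _b are one class to them, and where a whole thing is asked for, a point or a joint stands for the part that bears it (a point fixed in the world has none). Each returns a list of dicts, best first, with "score" (0 to 1); they miss things now and then, are a little off and sometimes report something else, mostly with a low value. They report only what shows in the picture. A call takes as long as a camera call.
- search_frame(camera, name): "bbox" ([left, top, right, bottom] in pixels, round what is visible of it).
- outline_of(camera, name): "mask" (480x640 bool, what is visible of it) and "bbox" ([left, top, right, bottom] in pixels, round what is visible of it).
The state is a dict: "time_s": time; "q": joint angles; "qd": joint speeds; "effort": joint torques, N m; "position": TCP position; "tcp_rot": TCP orientation; "force": force on the tool from outside, world axes, zero at the start; "torque": the same for the moment, N m; "width": opening from 0.0 (shut) to 1.0 (fully open); "grip_force": force on a finger pad.
Only numpy, scipy, OpenCV 4.12 (cv2) and the standard library are available. Lean on these libraries where they do the work, as an engineer would, in place of code of your own. Each camera call takes 0.05 s, during which the arm holds its last target. There are 200 camera calls.

## Task

Fasten the analyser's top cover: take the blue push rivet out of the rack and, with its white centre pin still up, seat it fully home in the cover's one empty corner hole; then push the pin down until it is flush in the collar, and let go. Press gently, feeling for the pin to bottom: never load the cover with more than 25 N. Leave the other two rivets and the things on the bench alone.

Things in the scene. Friction and masses are not known exactly. Their poses are not given: they have to be found in the camera images.
- blue_rivet_collar (a point): Blue push rivet, upright in one of three rack holes. Point at the centre of its round collar (24 mm diameter, 10 mm tall), 5 mm above the collar's underside; z up along the rivet. Below the collar is a stem 12 mm in diameter and 18 mm long, tapering over its last 7 mm to 8 mm. Mass about 20 g. Grasp it by the collar.
- blue_pin_top (a point): Middle of the flat top of the blue rivet's white centre pin (head 14 mm in diameter), 10 mm above the collar's top when the pin is fully up, 1 mm above it when fully home (that counts as flush).
- blue_pin (a joint): How far the pin is pushed into the blue rivet (m): 0 fully up, 0.009 bottomed (flush). It starts 0 to 2 mm in. It slides stiffly, under about 10 N, stays where it is left, and stops hard at the end.
- hole (a point): Centre of the mouth of the empty hole in the cover's top face: 13 mm diameter, right through the 8 mm cover, free space of 60 mm beneath; z up, x and y along the cover's sides. It lies 25 mm from two of the cover's edges, in the corner nearest the robot on the robot's right. A thin black ring (18 mm) is marked round it on the white cover.
- cover (a joint): How far the cover (white plate, 200 x 160 mm) is pressed down into its soft foam gasket (m), 0 at rest. It gives straight down by about 1 mm per 3.5 N (at most 8 mm) and springs back, so a rivet pressed in it sinks with it.
- analyser_mid (a point): Centre of the bench analyser's underside: a fixed white box 200 x 160 mm, blue front panel on its -x side; the cover's top is 81 mm above the bench. The cover's three other corners have blue rivets already set flush (collars 10 mm tall), the nearest 110 mm from the hole.
- rack: Fixed grey block 55 (x) x 175 (y) x 28 mm tall, origin at the centre of its underside, with three loose 18 mm holes 24 mm deep at y = -55, 0 and 55 mm on its top. A rivet stands in each, its collar resting on the top face.
- orange_rivet_collar (a point): Orange push rivet, too big, centre of its collar (28 mm diameter, 10 mm tall); stands in the rack, to be left there.
- green_rivet_collar (a point): Green push rivet, too small, centre of its collar (20 mm diameter, 10 mm tall); stands in the rack, to be left there.
- calculator: Black calculator lying on the bench, 150 x 80 x 14 mm, origin at the centre of its underside. Leave alone.
- jar: Small blue jar with white cap, 44 mm diameter, 50 mm tall, origin under its centre. Leave alone.
- reagent: Amber bottle with blue cap, 54 mm diameter, 110 mm tall, origin under its centre. Leave alone.
- beaker: Glass beaker, 70 mm diameter, 90 mm tall, origin under its centre. Leave alone.
- jar_lid: Loose white jar lid, 48 mm diameter, 12 mm tall, origin under its centre. Leave alone.

How it is judged:
By the outcome, as a careful person would: the job done as asked, in the order asked, and still so for the second after the job is handed in, with the robot touching nothing.
It also fails if it takes over 45 s, if anything falls off the work surface, if the arm or the gripper's body presses on something with over 40 N, if the wrist force passes 120 N, or if a joint passes its speed limit or range.

## Working session

There is one attempt and no reset: what is moved stays moved. The work goes in short steps, Python scripts to look and compute and a tool call to move; the robot and the scene stay as the last step left them, time stands still between calls to the robot, and variables do not carry over. Pictures are saved under pics/ and viewed, at most 10 in all, crops included, and the job is handed in when it is done.

Besides the shell and the picture viewer there is one more tool, called as a command line: name --argument value ..., lists and objects as JSON in quotes. drive_tool: Moves the arm, as the interface text tells. Its arguments: {"type":"object","properties":{"moves":{"type":"array","items":{"type":"number"}}},"required":["moves"]}

```bash
ls; mkdir -p pics; cat > h.py <<'E'
import numpy as np, cv2
from station import env, read_camera, camera_model, search_frame, outline_of
from scipy.spatial.transform import Rotation as R
def ray(m,u,v):
    x=(u-m["cx"])/m["fx"]; y=(v-m["cy"])/m["fy"]
    a,b=x,y
    for _ in range(20):
        s=1+m["k1"]*(a*a+b*b); a,b=x/s,y/s
    T=np.array(m["world_to_cam"]); Rm=T[:3,:3]; 
    return -Rm.T@T[:3,3], Rm.T@np.array([a,b,1])
def onz(m,u,v,z):
    c,d=ray(m,u,v); return c+d*(z-c[2])/d[2]
def proj(m,p):
    T=np.array(m["world_to_cam"]); q=T[:3,:3]@np.array(p)+T[:3,3]; a,b=q[:2]/q[2]; s=1+m["k1"]*(a*a+b*b)
    return m["fx"]*a*s+m["cx"], m["fy"]*b*s+m["cy"]
def tool(p):  # world displacement -> tool axes cm
    o=env.get_obs(); w,x,y,z=o["tcp_rot"]; return R.from_quat([x,y,z,w]).inv().apply(np.array(p)-o["position"])*100
def save(n,im): cv2.imwrite("pics/"+n,im[:,:,::-1])
E
python3 - <<'E'
from h import *
o=env.get_obs(); print(o["time_s"],o["position"],o["tcp_rot"],o["force"],o["width"])
im=read_camera("top"); save("top.png",im); m=camera_model("top")
print(ray(m,320,240))
for n,z in [("blue_rivet_collar",.033),("hole",.081),("rack",.028),("orange_rivet_collar",.033),("green_rivet_collar",.033),("analyser_mid",.081),("reagent",.11),("beaker",.09),("jar",.05)]:
    for r in search_frame("top",n)[:2]:
        b=r["bbox"]; print(n,round(r["score"],2),np.round(b),onz(m,(b[0]+b[2])/2,(b[1]+b[3])/2,z).round(4))
E
```

```text
pics
0.0 [ 0.19479044 -0.54050215  0.25238836] [-9.19136956e-04  9.85090469e-01  1.72034654e-01 -2.37826762e-05] [-0.23594966 -0.50622113  0.29471705] 0.9980126464095281
(array([ 0.45337028, -0.02658694,  1.10653907]), array([ 0.14349465, -0.01542666, -0.9895589 ]))
blue_rivet_collar 0.61 [376. 255. 385. 265.] [ 0.5653 -0.1682  0.033 ]
blue_rivet_collar 0.34 [435. 190. 459. 212.] [ 0.6879 -0.3129  0.033 ]
hole 0.67 [174. 191. 257. 292.] [0.6029 0.1658 0.081 ]
rack 0.8 [360. 252. 447. 279.] [ 0.5538 -0.2173  0.028 ]
rack 0.26 [176. 189. 265. 295.] [0.609  0.1653 0.028 ]
orange_rivet_collar 0.67 [398. 253. 413. 270.] [ 0.5615 -0.2205  0.033 ]
green_rivet_collar 0.59 [429. 259. 437. 268.] [ 0.5565 -0.2769  0.033 ]
analyser_mid 0.98 [176. 188. 262. 293.] [0.6041 0.1592 0.081 ]
analyser_mid 0.25 [361. 251. 446. 282.] [ 0.547  -0.2076  0.081 ]
reagent 0.58 [501. 274. 536. 296.] [ 0.5051 -0.4198  0.11  ]
beaker 0.7 [ 75. 174. 128. 213.] [0.7003 0.3901 0.09  ]
jar 0.76 [368. 177. 385. 202.] [ 0.7115 -0.1631  0.05  ]
```

View pics/top.png

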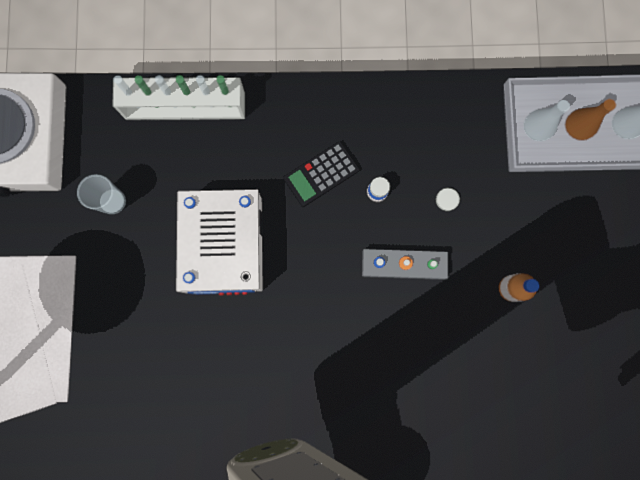

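The top view shows the rack at about (405,263), with blue at (379,262), orange at (406,263) and green at (433,264). The analyser is at (219,240), and its empty hole is at (245,276), which is the robot-side, right-hand corner. I'll measure these points and plan the approach.

```bash
cat >> h.py <<'E'
def plan(p,yaw,n,claw,rot=True,nd=2):
    """rows: tool pointing down at p, tool x at yaw (deg, world)"""
    o=env.get_obs(); w,x,y,z=o["tcp_rot"]; r=R.from_quat([x,y,z,w]); P=np.array(o["position"])
    G=R.from_euler("z",yaw,degrees=True)*R.from_euler("x",180,degrees=True)
    rv=(r.inv()*G).as_rotvec() if rot else np.zeros(3)
    for i in range(n):
        d=r.inv().apply((np.array(p)-P)/(n-i))*100; d=np.round(d,nd); v=np.round(rv/n,3)
        print(*d,*v,claw,sep=", ",end=",\n"); P=P+r.apply(d/100); r=r*R.from_rotvec(v)
E
python3 - <<'E'
from h import *
m=camera_model("top"); im=cv2.imread("pics/top.png")
hsv=cv2.cvtColor(im,cv2.COLOR_BGR2HSV)
for t,z in ((379,.04),(406,.04),(433,.04)):
    s=hsv[250:276,t-12:t+13,1]>90; v,u=np.nonzero(s); print(t,len(u),u.mean()+t-12,v.mean()+250,onz(m,u.mean()+t-12,v.mean()+250,z).round(4))
g=cv2.cvtColor(im,cv2.COLOR_BGR2GRAY); s=g[268:284,238:253]<110; v,u=np.nonzero(s); print("hole",len(u),onz(m,u.mean()+238,v.mean()+268,.081).round(4))
# plate corners & rack
for n,z in (("rack",.028),("analyser_mid",.081)):
    read_camera("top"); k=outline_of("top",n)[0]["mask"]
    v,u=np.nonzero(k); pts=np.array([onz(m,a,b,z)[:2] for a,b in zip(u,v)],np.float32); print(n,cv2.minAreaRect(pts))
plan([.56,-.17,.20],90,10,0)
E
```

```text
379 57 378.70175438596493 262.17543859649123 [ 0.5599 -0.1639  0.04  ]
406 119 405.2352941176471 262.69747899159665 [ 0.558  -0.2186  0.04  ]
433 29 430.58620689655174 264.9310344827586 [ 0.5526 -0.2707  0.04  ]
hole 23 [0.5315 0.1066 0.081 ]
rack ((0.55741286277771, -0.2179187536239624), (0.17569629848003387, 0.05744671821594238), 87.4300765991211)
analyser_mid ((0.6027094125747681, 0.15800967812538147), (0.2070450335741043, 0.17031221091747284), 0.5165054202079773)
4.69, -2.25, 0.53, 0.0, 0.0, -0.123, 0,
4.93, -1.66, 0.53, 0.0, 0.0, -0.123, 0,
5.1, -1.04, 0.53, 0.0, 0.0, -0.123, 0,
5.19, -0.41, 0.53, 0.0, 0.0, -0.123, 0,
5.2, 0.23, 0.54, 0.0, 0.0, -0.123, 0,
5.13, 0.87, 0.53, 0.0, 0.0, -0.123, 0,
4.99, 1.49, 0.54, 0.0, 0.0, -0.123, 0,
4.77, 2.09, 0.53, 0.0, 0.0, -0.123, 0,
4.48, 2.66, 0.54, 0.0, 0.0, -0.123, 0,
4.11, 3.19, 0.53, 0.0, 0.0, -0.123, 0,
```

drive_tool --moves '[4.69,-2.25,0.53,0,0,-0.125,0,4.93,-1.66,0.53,0,0,-0.125,0,5.1,-1.04,0.53,0,0,-0.12,0,5.2,-0.4,0.53,0,0,-0.12,0,5.2,0.23,0.54,0,0,-0.12,0,5.13,0.87,0.53,0,0,-0.12,0,5.0,1.5,0.54,0,0,-0.12,0,4.77,2.1,0.53,0,0,-0.12,0]'

```text
time_s: 1.7
position: [0.4892, -0.2437, 0.2108]
tcp_rot: [0.0, 0.79, 0.613, 0.0]
force: [0.6, -0.0, 0.2]
width: 1.0
grip_force: 0.0
```

```bash
python3 - <<'E'
from h import *
plan([.56,-.165,.17],87.4,3,0)
E
```

```text
3.13, 1.63, 1.36, 0.0, 0.0, -0.069, 0,
3.01, 1.85, 1.36, 0.0, 0.0, -0.069, 0,
2.87, 2.05, 1.36, 0.0, 0.0, -0.069, 0,
```

drive_tool --moves '[3.13,1.63,1.36,0,0,-0.07,0,3.0,1.85,1.36,0,0,-0.07,0,2.87,2.05,1.36,0,0,-0.07,0,0,0,0,0,0,0,0]'

```text
time_s: 2.2
position: [0.5596, -0.1645, 0.1685]
tcp_rot: [-0.001, 0.722, 0.692, -0.0]
force: [-0.8, 0.5, -0.3]
width: 0.999
grip_force: 0.0
```

```bash
python3 - <<'E'
from h import *
m=camera_model("wrist"); im=read_camera("wrist"); save("w1.png",im)
print(env.get_obs()["position"],ray(m,320,240), proj(m,[.56,-.164,.047]))
for n in ("blue_rivet_collar","blue_pin_top"):
  for r in search_frame("wrist",n)[:2]:
    b=r["bbox"]; print(n,round(r["score"],2),np.round(b),onz(m,(b[0]+b[2])/2,(b[1]+b[3])/2,.038).round(4))
E
```

```text
[ 0.55912773 -0.16555235  0.16924511] (array([ 0.56243558, -0.08120947,  0.28894194]), array([-0.01346255, -0.33385418, -0.94256939])) (np.float64(321.2058995483947), np.float64(236.29049984229002))
blue_rivet_collar 0.92 [305. 219. 335. 250.] [ 0.5588 -0.1655  0.038 ]
blue_pin_top 0.66 [312. 227. 333. 246.] [ 0.5609 -0.1675  0.038 ]
```

View pics/w1.png

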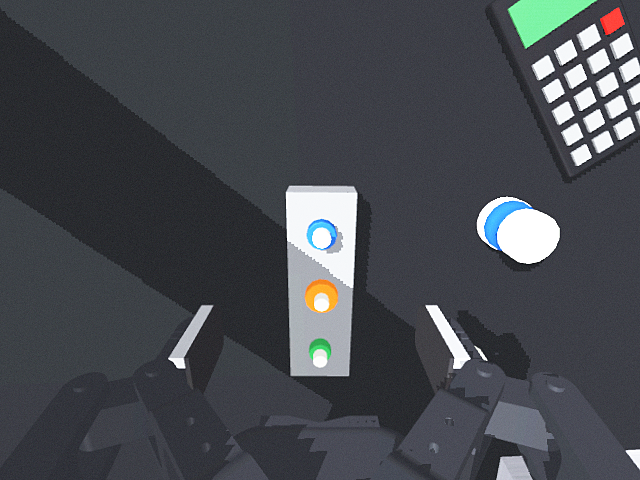

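The wrist view shows the blue rivet at about (321,235), in line with the jaws. The rack edges run parallel to the image columns, so the yaw is right. I'll refine the centre.

```bash
python3 - <<'E'
from h import *
m=camera_model("wrist"); im=cv2.imread("pics/w1.png"); hsv=cv2.cvtColor(im,cv2.COLOR_BGR2HSV)
k=((hsv[...,0]>90)&(hsv[...,0]<125)&(hsv[...,1]>110)).astype(np.uint8); k[:, :295]=0;k[:,345:]=0;k[:210]=0;k[260:]=0
c=cv2.convexHull(cv2.findNonZero(k)); e=cv2.fitEllipse(c); print(e); 
# hull = top-face + side; project model outline to compare
p=onz(m,*e[0],.035); print(p)
a=np.linspace(0,6.28,60)
def bb(q): 
    P=np.array([proj(m,[q[0]+.012*np.cos(t),q[1]+.012*np.sin(t),z]) for t in a for z in (.028,.038)]); return P.min(0),P.max(0)
print(bb(p)); print(cv2.boundingRect(c)); plan([p[0],p[1],.075],87.4,3,.5); print(env.get_obs()["q"])
E
```

```text
((321.4132995605469, 234.0594482421875), (29.72018051147461, 30.63202476501465), 152.04672241210938)
[ 0.55960858 -0.1694801   0.035     ]
(array([306.04843395, 216.97647734]), array([336.8195306, 249.6382336]))
(307, 219, 30, 31)
-0.08, 0.03, 3.17, 0.0, 0.0, -0.0, 0.5,
-0.09, 0.03, 3.17, 0.0, 0.0, -0.0, 0.5,
-0.08, 0.02, 3.18, 0.0, 0.0, -0.0, 0.5,
[-4.27577326e-01  3.64807734e-01 -8.68536443e-02  1.11892894e+00
 -4.35054146e-04  1.18886847e+00]
```

drive_tool --moves '[0,0,2.9,0,0,0,0.5,0,0,2.9,0,0,0,0.5,0,0,2.9,0,0,0,0.5,0,0,0,0,0,0,0.5]'

```text
time_s: 2.85
position: [0.5569, -0.1669, 0.0814]
tcp_rot: [-0.002, 0.724, 0.69, -0.001]
force: [0.4, 0.5, 0.8]
width: 0.502
grip_force: 0.0
```

```bash
python3 - <<'E'
from h import *
for i in range(2):
    m=camera_model("wrist"); im=read_camera("wrist"); m2=camera_model("wrist")
    o=env.get_obs(); print(o["position"].round(4),o["width"]); 
    hsv=cv2.cvtColor(im,cv2.COLOR_RGB2HSV)
    k=((hsv[...,0]>90)&(hsv[...,0]<125)&(hsv[...,1]>110)).astype(np.uint8)
    u,v=proj(m,[.559,-.167,.035]); u=int(u);v=int(v); z=np.zeros_like(k); z[v-35:v+35,u-32:u+32]=1; k*=z
    c=cv2.convexHull(cv2.findNonZero(k)); e=cv2.fitEllipse(c); print((u,v),e,cv2.boundingRect(c))
    for mm in (m,m2): print(onz(mm,*e[0],.035).round(4), ray(mm,320,240)[0].round(4))
save("w2.png",im)
E
```

```text
[ 0.5581 -0.1672  0.0829] 0.5029102691518245
(324, 282) ((326.9057922363281, 280.4981384277344), (43.69614791870117, 45.61253356933594), 173.57525634765625) (305, 258, 45, 44)
[ 0.5601 -0.1661  0.035 ] [ 0.5605 -0.0837  0.2018]
[ 0.5614 -0.1672  0.035 ] [ 0.5614 -0.084   0.2033]
[ 0.5591 -0.1675  0.084 ] 0.5001222815239377
(322, 280) ((324.413818359375, 278.7093811035156), (43.256568908691406, 45.519752502441406), 174.1432342529297) (303, 256, 44, 44)
[ 0.5601 -0.1661  0.035 ] [ 0.5614 -0.084   0.2033]
[ 0.5612 -0.1669  0.035 ] [ 0.5621 -0.0841  0.2043]
```

View pics/w2.png

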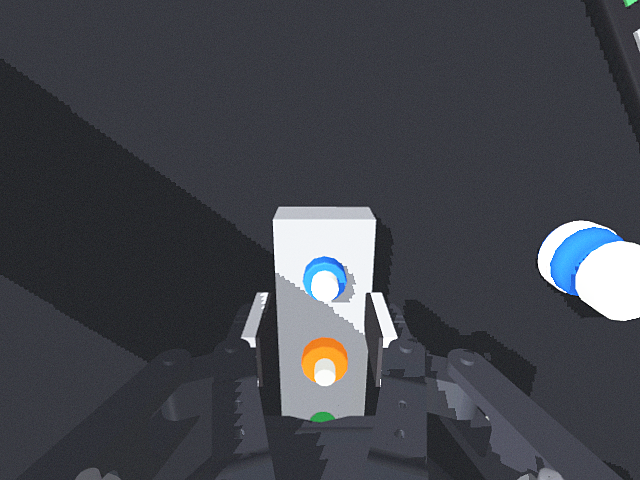

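The rivet is at (325,280), centred between the pads and within 2 mm of the TCP. I'll descend.

drive_tool --moves '[0.15,0,1.5,0,0,0,0.5,0,0,1.0,0,0,0,0.5,0,0,0,0,0,0,0.5,0,0,0,0,0,0,0.5]'

```text
time_s: 3.45
position: [0.5592, -0.165, 0.0579]
tcp_rot: [0.0, 0.723, 0.691, -0.0]
force: [0.5, -0.8, -0.7]
width: 0.503
grip_force: 0.0
```

```bash
python3 - <<'E'
from h import *
o=env.get_obs(); print(o["position"],o["tcp_rot"],o["qd"].round(3) if hasattr(o["qd"],"round") else o["qd"]); plan([.560,-.1661,.0525],87.4,1,.5)
E
```

```text
[ 0.55920597 -0.16498285  0.05792756] [ 2.81888985e-05  7.22782619e-01  6.91075454e-01 -4.91858404e-05] [ 0.    -0.005  0.005  0.001  0.004  0.   ]
-0.11, 0.08, 0.54, -0.0, 0.0, 0.001, 0.5,
```

drive_tool --moves '[-0.1,0.08,0.54,0,0,0,0.5,0,0,0,0,0,0,0.6,0,0,0,0,0,0,1,0,0,0,0,0,0,1,0,0,0,0,0,0,1,0,0,0,0,0,0,1]'

```text
time_s: 4.2
position: [0.5601, -0.1661, 0.0528]
tcp_rot: [0.0, 0.723, 0.691, 0.0]
force: [-0.0, -1.5, 2.6]
width: 0.24
grip_force: 58.8
```

drive_tool --moves '[0,0,-1,0,0,0,1,0,0,-3,0,0,0,1,0,0,-4,0,0,0,1,0,0,-2,0,0,0,1,0,0,0,0,0,0,1,0,0,0,0,0,0,1]'

```text
time_s: 4.95
position: [0.5594, -0.1658, 0.1517]
tcp_rot: [-0.001, 0.723, 0.691, -0.0]
force: [-0.6, -0.2, -0.8]
width: 0.24
grip_force: 58.8
```

```bash
python3 - <<'E'
from h import *
o=env.get_obs(); print(o["position"],o["width"],o["grip_force"],o["force"])
im=read_camera("wrist"); s=read_camera("scene")
m=camera_model("scene"); u,v=proj(m,o["position"]); u,v=int(u),int(v); print(u,v)
u=min(max(u,80),560); v=min(max(v,60),420)
a=im[200:480,160:480]; b=cv2.resize(s[v-60:v+60,u-80:u+80],None,fx=2.333,fy=2.333)
save("w3.png",np.hstack([a,b]))
E
```

```text
[ 0.55935737 -0.16581485  0.15168319] 0.2396333483622993 58.75572144985199 [-0.60180351 -0.24966954 -0.84248502]
270 235
```

View pics/w3.png

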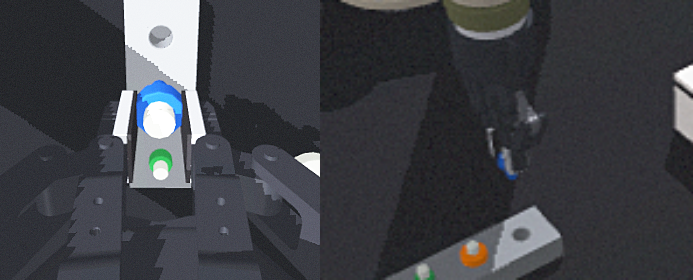

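The wrist crop shows the blue rivet gripped upright in the jaws with its pin still up. The scene crop shows the rack hole is empty. I'll go to the cover.

```bash
python3 - <<'E'
from h import *
plan([.5315,.1066,.17],90,6,1)
E
```

```text
4.51, -0.66, -0.31, -0.0, -0.0, -0.008, 1,
4.52, -0.63, -0.31, -0.0, -0.0, -0.008, 1,
4.52, -0.59, -0.31, -0.0, -0.0, -0.008, 1,
4.53, -0.55, -0.31, -0.0, -0.0, -0.008, 1,
4.53, -0.52, -0.31, -0.0, -0.0, -0.008, 1,
4.54, -0.49, -0.31, -0.0, -0.0, -0.008, 1,
```

drive_tool --moves '[4.5,-0.66,-0.3,0,0,-0.008,1,4.52,-0.63,-0.3,0,0,-0.008,1,4.52,-0.6,-0.3,0,0,-0.008,1,4.53,-0.55,-0.3,0,0,-0.008,1,4.53,-0.52,-0.3,0,0,-0.008,1,4.54,-0.5,-0.3,0,0,-0.008,1,0,0,0,0,0,0,1,0,0,0,0,0,0,1]'

```text
time_s: 6.05
position: [0.5316, 0.106, 0.1696]
tcp_rot: [-0.0, 0.706, 0.708, -0.001]
force: [0.3, 0.2, -0.2]
width: 0.243
grip_force: 58.8
```

```bash
python3 - <<'E'
from h import *
o=env.get_obs(); m=camera_model("wrist"); im=read_camera("wrist"); save("w4.png",im)
print(o["position"],o["tcp_rot"],o["force"]); p=o["position"]
print(proj(m,[.5315,.1066,.081]),proj(m,p-[0,0,.0198]))
for r in search_frame("wrist","hole")[:2]:
    b=r["bbox"]; print(round(r["score"],2),np.round(b),onz(m,(b[0]+b[2])/2,(b[1]+b[3])/2,.081).round(4))
E
```

```text
[0.53164103 0.10600315 0.16961526] [-2.86333608e-04  7.05845986e-01  7.08364918e-01 -7.10602309e-04] [ 0.25713348  0.23932607 -0.21849677]
(np.float64(320.5513989650573), np.float64(252.1996550129315)) (np.float64(321.12515134064466), np.float64(307.7275790485784))
0.66 [274.  20. 638. 292.] [0.6123 0.1689 0.081 ]
```

View pics/w4.png

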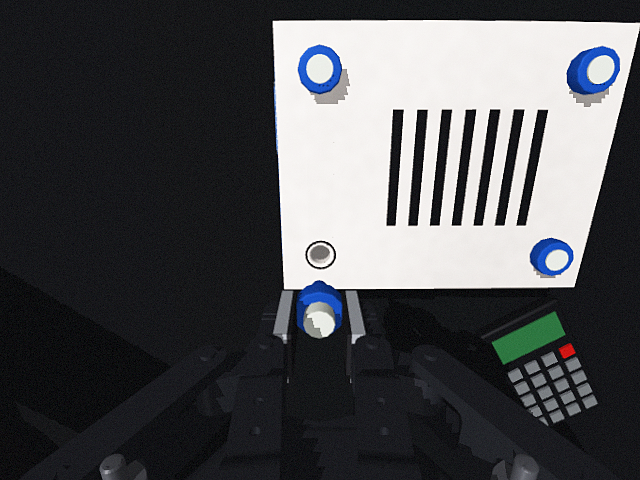

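```bash
python3 - <<'E'
from h import *
m=camera_model("wrist"); p=np.array(env.get_obs()["position"]); im=cv2.imread("pics/w4.png"); g=cv2.cvtColor(im,cv2.COLOR_BGR2GRAY); hsv=cv2.cvtColor(im,cv2.COLOR_BGR2HSV)
k=np.zeros_like(g); k[232:276,298:343]=(g[232:276,298:343]<120); 
c=cv2.convexHull(cv2.findNonZero(k)); e=cv2.fitEllipse(c); print("ring",e,onz(m,*e[0],.081).round(4))
b=((hsv[...,0]>95)&(hsv[...,0]<125)&(hsv[...,1]>110)); b[:276]=0;b[350:]=0;b[:,:285]=0;b[:,358:]=0
v,u=np.nonzero(b); top=v.min(); print("blue",u.min(),u.max(),top,u[v<=top+2].mean())
w=(hsv[...,1]<60)&(g>120); w[:290]=0;w[350:]=0;w[:,:300]=0;w[:,342:]=0
v,u=np.nonzero(w); print("white",u.min(),u.max(),v.min(),v.max())
a=np.linspace(0,6.28,60)
def bb(c,r,z0,z1):
    P=np.array([proj(m,[c[0]+r*np.cos(t),c[1]+r*np.sin(t),z]) for t in a for z in (z0,z1)]); return np.r_[P.min(0),P.max(0)].round(1)
z=p[2]-.0198
for dy in (-.002,0,.002,.004): print(dy,bb(p+[0,dy,0],.012,z-.005,z+.005),bb(p+[0,dy,0],.007,z+.005,z+.014))
E
```

```text
ring ((320.2130126953125, 254.48277282714844), (28.054697036743164, 30.32520294189453), 88.69969177246094) [0.5317 0.1041 0.081 ]
blue 290 346 280 318.5263157894737
white 304 334 302 337
-0.002 [294.7 283.6 347.4 339.5] [304.9 303.8 337.4 342.3]
0 [294.6 279.8 347.5 335.8] [304.9 299.8 337.5 338.5]
0.002 [294.5 275.9 347.7 332.2] [304.8 295.9 337.6 334.6]
0.004 [294.4 272.  347.8 328.5] [304.7 291.8 337.7 330.7]
```

The empty hole's ring is at (320,254.5) and the held rivet is at about (319,308). The hole works out at (0.532, 0.104), so I need to shift 1.1 mm in +x and 1.9 mm in −y. I'll descend to just above the cover and look again.

drive_tool --moves '[-0.19,0.11,1.5,0,0,0,1,0,0,1.5,0,0,0,1,0,0,1.0,0,0,0,1,0,0,0,0,0,0,1,0,0,0,0,0,0,1]'

```text
time_s: 6.78
position: [0.5333, 0.1042, 0.1306]
tcp_rot: [0.0, 0.706, 0.708, 0.0]
force: [-0.7, 0.0, 0.6]
width: 0.241
grip_force: 58.8
```

```bash
python3 - <<'E'
from h import *
o=env.get_obs(); m=camera_model("wrist"); im=read_camera("wrist"); p=np.array(o["position"]); print(p,o["force"])
for n,q in (("hole",[.5327,.1041,.081]),("stemtip",p-[0,0,.0428]),("collar",p-[0,0,.0198])): print(n,np.round(proj(m,q),1))
save("w5.png",cv2.resize(im[220:360,230:410],None,fx=4,fy=4,interpolation=cv2.INTER_CUBIC))
E
```

```text
[0.53333502 0.10423265 0.13058901] [-0.67787738  0.03496433  0.55704417]
hole [319.6 279.7]
stemtip [320.9 285.2]
collar [321.1 307.8]
```

View pics/w5.png

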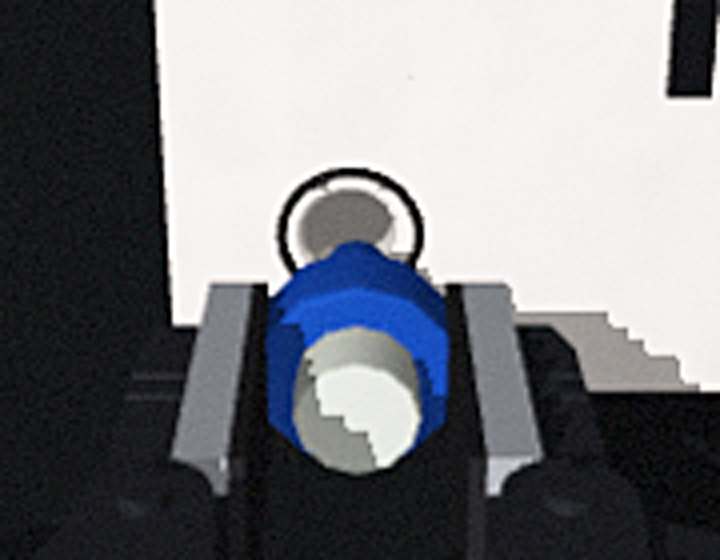

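The crop shows the stem tip at about (319,281) just below the ring's centre at (317.8,279.5). That leaves roughly 0.5 mm in −x and 0.6 mm in +y to correct. I'll insert in small steps and watch the force.

drive_tool --moves '[0.06,-0.05,0.5,0,0,0,1,0,0,0.5,0,0,0,1,0,0,0.2,0,0,0,1,0,0,0,0,0,0,1]'

```text
time_s: 7.32
position: [0.5325, 0.1049, 0.1182]
tcp_rot: [-0.0, 0.706, 0.708, -0.0]
force: [0.4, 0.6, 0.0]
width: 0.243
grip_force: 58.8
```

drive_tool --moves '[0,0,0.2,0,0,0,1,0,0,0.2,0,0,0,1,0,0,0,0,0,0,1]'

```text
time_s: 7.7
position: [0.5326, 0.1049, 0.1143]
tcp_rot: [-0.0, 0.706, 0.708, -0.0]
force: [-0.7, 0.8, 1.0]
width: 0.244
grip_force: 58.7
```

drive_tool --moves '[0,0,0.2,0,0,0,1,0,0,0.2,0,0,0,1,0,0,0,0,0,0,1]'

```text
time_s: 8.07
position: [0.5326, 0.1049, 0.1102]
tcp_rot: [-0.0, 0.706, 0.708, -0.0]
force: [0.1, 0.5, -0.4]
width: 0.237
grip_force: 58.7
```

drive_tool --moves '[0,0,0.2,0,0,0,1,0,0,0.15,0,0,0,1,0,0,0,0,0,0,1]'

```text
time_s: 8.45
position: [0.5326, 0.1049, 0.1068]
tcp_rot: [-0.0, 0.706, 0.708, -0.0]
force: [-0.2, 1.5, -1.1]
width: 0.24
grip_force: 58.7
```

drive_tool --moves '[0,0,0.1,0,0,0,1,0,0,0.1,0,0,0,1,0,0,0,0,0,0,1]'

```text
time_s: 8.82
position: [0.5327, 0.1049, 0.1051]
tcp_rot: [-0.0, 0.706, 0.708, 0.0]
force: [0.5, 2.0, 2.6]
width: 0.241
grip_force: 59.1
```

drive_tool --moves '[0,0,0.1,0,0,0,1,0,0,0.05,0,0,0,1,0,0,0,0,0,0,1]'

```text
time_s: 9.2
position: [0.5327, 0.1049, 0.104]
tcp_rot: [0.0, 0.706, 0.708, 0.0]
force: [-2.5, 2.0, 5.9]
width: 0.241
grip_force: 59.4
```

drive_tool --moves '[0,0,0,0,0,0,0.65,0,0,0,0,0,0,0.5,0,0,0,0,0,0,0.5,0,0,-2,0,0,0,0.5,0,0,-3,0,0,0,0.5,0,0,-2,0,0,0,1,0,0,0,0,0,0,1,0,0,0,0,0,0,1]'

```text
time_s: 10.2
position: [0.5322, 0.1047, 0.1725]
tcp_rot: [-0.0, 0.706, 0.708, -0.0]
force: [-0.3, -0.1, -0.1]
width: 0.004
grip_force: 0.0
```

```bash
python3 - <<'E'
from h import *
o=env.get_obs(); m=camera_model("wrist"); im=read_camera("wrist"); p=np.array(o["position"]); print(p,o["force"],o["width"])
print(proj(m,[.5327,.1049,.100]),proj(m,p+[0,0,-.022]))
save("w6.png",im)
E
```

```text
[0.53224814 0.10473091 0.17253515] [-0.32526702 -0.10381834 -0.13999292] 0.003690822184429253
(np.float64(321.5395931822792), np.float64(262.6488033492493)) (np.float64(321.11308824939067), np.float64(305.3983641112467))
```

View pics/w6.png

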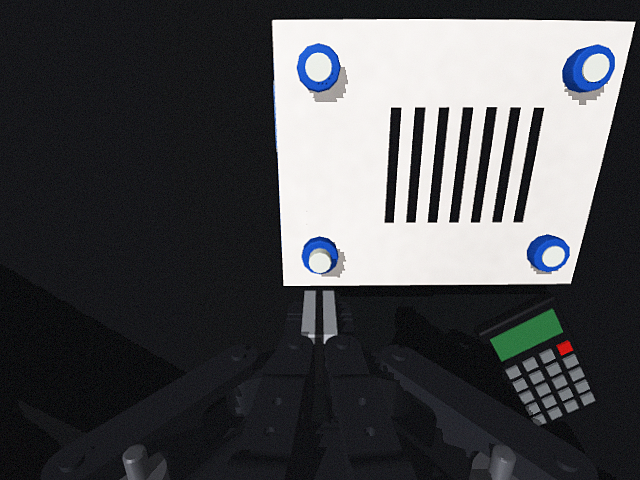

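The rivet is seated at (320,255) with its white pin still up at (320,261). The shut fingertips are centred above it. I'll press the pin slowly.

drive_tool --moves '[0,0.03,2,0,0,0,1,0,0,2,0,0,0,1,0,0,0.4,0,0,0,1,0,0,0.3,0,0,0,1,0,0,0,0,0,0,1,0,0,0,0,0,0,1]'

```text
time_s: 11.0
position: [0.5334, 0.1049, 0.1271]
tcp_rot: [0.0, 0.706, 0.708, 0.0]
force: [-1.4, -0.5, -0.3]
width: 0.004
grip_force: 0.0
```

drive_tool --moves '[0,0,0.3,0,0,0,1,0,0,0.3,0,0,0,1,0,0,0,0,0,0,1]'

```text
time_s: 11.38
position: [0.5332, 0.1049, 0.1206]
tcp_rot: [0.0, 0.706, 0.708, 0.0]
force: [-0.7, -0.1, 2.5]
width: -0.001
grip_force: 1.2
```

drive_tool --moves '[0,0,0.2,0,0,0,1,0,0,0.2,0,0,0,1,0,0,0,0,0,0,1]'

```text
time_s: 11.75
position: [0.5333, 0.1049, 0.1175]
tcp_rot: [0.0, 0.706, 0.708, 0.0]
force: [-2.9, -0.9, 9.1]
width: -0.0
grip_force: 4.6
```

drive_tool --moves '[0,0,0.2,0,0,0,1,0,0,0.2,0,0,0,1,0,0,0,0,0,0,1]'

```text
time_s: 12.12
position: [0.5333, 0.1048, 0.1136]
tcp_rot: [0.001, 0.706, 0.708, 0.0]
force: [-1.6, -0.5, 9.6]
width: -0.002
grip_force: 4.8
```

Force is holding at about 9.5 N, so the pin is sliding. I'll continue.

drive_tool --moves '[0,0,0.15,0,0,0,1,0,0,0.15,0,0,0,1,0,0,0,0,0,0,1]'

```text
time_s: 12.5
position: [0.5333, 0.1049, 0.1109]
tcp_rot: [0.001, 0.706, 0.708, 0.0]
force: [-2.9, -0.3, 11.5]
width: 0.0
grip_force: 5.6
```

drive_tool --moves '[0,0,0.1,0,0,0,1,0,0,0,0,0,0,1]'

```text
time_s: 12.75
position: [0.5333, 0.1048, 0.1102]
tcp_rot: [0.001, 0.706, 0.708, 0.001]
force: [-4.1, 0.1, 13.1]
width: -0.004
grip_force: 6.7
```

drive_tool --moves '[0,0,0.1,0,0,0,1,0,0,0.05,0,0,0,1,0,0,0,0,0,0,1]'

```text
time_s: 13.12
position: [0.5333, 0.1049, 0.1092]
tcp_rot: [0.001, 0.706, 0.708, 0.001]
force: [-5.6, 0.0, 17.3]
width: 0.001
grip_force: 8.3
```

The force is now climbing at the gasket's rate, to 17 N, so the pin has bottomed. I'll retract and inspect.

drive_tool --moves '[0,0,-0.5,0,0,0,1,0,0,-0.5,0,0,0,1,0,0,-3,0,0,0,1,0,0,-3,0,0,0,1,0,0,0,0,0,0,1,0,0,0,0,0,0,1]'

```text
time_s: 13.88
position: [0.5325, 0.1048, 0.1762]
tcp_rot: [-0.0, 0.706, 0.708, -0.0]
force: [-0.3, 0.2, -1.0]
width: -0.0
grip_force: 0.0
```

```bash
python3 - <<'E'
from h import *
o=env.get_obs(); im=read_camera("wrist"); print(o["position"],o["force"])
save("w7.png",cv2.resize(im[20:320,260:640],None,fx=2,fy=2,interpolation=cv2.INTER_CUBIC))
E
```

```text
[0.53254751 0.10482157 0.17618387] [-0.30210233  0.24314704 -1.04161348]
```

View pics/w7.png

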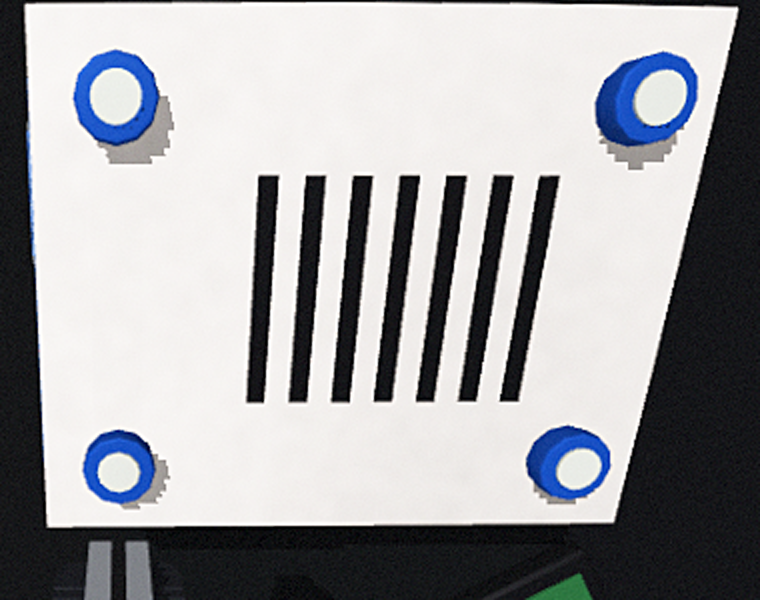

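The new rivet at (118,467) in the crop looks like the three factory-set ones. Its collar sits flat on the cover, the pin is flush, and nothing is touching it.

```bash
python3 -c "
from h import *
print(env.job_done())"
```

```text
the job is handed in; nothing more can be done
None
```

The blue rivet is fully seated in the empty corner hole with its pin pressed flush. The highest force I read was about 17 N vertical (about 18 N in total), the arm finished clear at about 14 s, and the job is handed in; no verdict came back.

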